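# Present the bead source to the detector probe

## Robot

A 6-joint arm with a two-finger parallel gripper is mounted at the origin on a cart in front of the work surface, level with it; the furniture and walls round the work are solid. World frame = base frame: x ahead of the robot, y to its left, z up, the work surface at z = 0. Lengths are in m, angles in rad, forces in N, time in s.
With the tool pointing down it reaches from about 0.375 to 0.9 m from the base axis. Payload 3.1 kg.
Tool frame: the origin (TCP) lies at the very end of the fingers, on their centre line; the grasp point (between the pads) lies 19 mm behind it (grip_depth is the distance from the TCP to the grasp point, in m); z points along the fingers, y is the line along which they close (so a half turn about z gives the same grasp; the last joint's range is limited). The gripper opens to 85 mm and grips with 20 to 120 N. Pads are 22 mm wide; open, the fingers measure 114 mm over their backs; the gripper's body (76 mm by 85 mm) begins 54 mm behind the grasp point. The pads swing forward as they close: fully open they stand 13 mm farther back than shut.
Start: joints at [-1.444, 0.527, 1.433, -0, 1.181, -0.178], TCP at [0.188, -0.596, 0.231] pointing down, gripper open.
Joint ranges: [-3.08, 3.08], [-0.75, 2.2], [0.22, 2.44], [-1.43, 4.57], [0, 2.65], [-2.85, 2.85]. Speed limits (rad/s): [2.79, 2.79, 3.14, 3.14, 3.14, 3.14].

## Interface

Orientations are given as a unit quaternion [x, y, z, w].
In Python, from station import * gives the robot as it stands.
- The arm moves only by the tool apply_moves, never from a script. Its argument "plan" is a list of rows, each a list of 7 numbers: the shift along the tool's x, y, z in m, then the turn, a rotation vector about the tool's x, y, z in rad, then the gripper command: -1 is fully open, 1 is shut, values between are in proportion. In form: [[dx, dy, dz, wx, wy, wz, jaw], ...]. A call has 1 to 8 rows; each row shifts and turns the commanded pose from where the row before left it, along the tool's axes as they then stand; what a row does not reach is not made up. A row lasts 1/8 s, in which the tool goes at most 62.5 mm and 10.7 degrees, less where a joint would pass 70% of its speed; a pose out of reach is approached as far as the arm can. A call is refused whole if a number of a shift passes 0.0625 or a number of a turn 0.188, either way. A call with a gripper value outside its range is refused whole. The fingers move at their own pace and stop on an object; "force" is the grip in N (left out, the last holds). Time passes only in rows, so rows that do not move let the fingers close. It gives the time, the measured TCP pose, the force, the opening and the grip force at its end, in the units of the state.
- sense(): the state, without advancing time (a new reading comes with each control period).
- snapshot(name): name is "scene" or "side" or "wrist"; returns the picture (400x640x3 uint8, red, green, blue); there is no depth.
- calibration(name): a dict with "camera_matrix" (3x3 intrinsics, pixels), "R" (3x3) and "t" (3): a world point X has camera coordinates R X + t; the wrist camera has in their place "mount" (4x4, takes a point from camera to tool coordinates, whose origin is the TCP and whose axes are the flange's). Camera axes: x right, y down, z forward; pixel columns grow to the right and rows downward; lengths in m; the calibration is good to about 2 mm. A picture is of the moment at which its call begins: read the wrist's pose just before it. calibration takes no time and is no camera call.
- sign_off(): hands the job in; it is judged then, once.
The state is a dict: "t": time; "q": joint angles; "qd": joint speeds; "tau": joint torques, N m; "tcp_pos": TCP position; "tool_rot": TCP orientation; "force": force on the tool from outside, world axes, zero at the start; "ft_torque": the same for the moment, N m; "finger_gap": opening from 0.0 (shut) to 1.0 (fully open); "gripper_force": force on a finger pad.
Only numpy, scipy, OpenCV 4.12 (cv2) and the standard library are available. Lean on these libraries where they do the work, as an engineer would, in place of code of your own. Each camera call takes 0.05 s, during which the arm holds its last target. There are 200 camera calls.

## Task

Plug the slim detector probe upright into the jack on top of the small readout box, pushed fully home, and let go of it. Then take the bead dish by its black grip, turn it a quarter turn in its locking base so that its lugs stand in the notches, lift it straight out, and hold it level and still, centred about 3 cm above the window on top of the probe; the steel bead must stay inside the circle engraved in the dish all the way and rest in its middle at the end. Finish while still holding the dish there, with the thick probe, the two vials and the rubber ring undisturbed.

Things in the scene. Friction and masses are not known exactly. Their poses are not given: they have to be found in the camera images.
- slim_probe: slim upright detector probe, 105 mm tall, 60 g, in one of the stand's wells (3 mm of play). Origin: foot of its pin, z up. Brass pin 8 mm thick (lowest 4 mm tapers to 4 mm) up to z = 24 mm; shoulder 18 mm thick at 24 to 30 mm, which rests on the stand, later on the box; steel body 14 mm thick at 30 to 93 mm (grasp here, e.g. at 75); head 17 mm thick above
- probe_window (a point): centre of the window on top of the slim probe, on its axis, 105 mm above its foot (81 mm above the box when the probe is fully home)
- readout_box: small grey readout box, 66 x 66 x 40 mm, fixed to the desk; origin at the centre of its underside, display on its -x side, jack in the middle of its top
- jack (a point): centre of the mouth of the jack, in the top face of the readout box, 40 mm above the desk: a vertical round hole of 9.5 mm diameter, 28 mm deep. With the probe fully home its shoulder rests on the box and its foot is 24 mm below this point
- bead_dish: round metal dish, 90 mm diameter, 15 mm high, 120 g, origin at the centre of its underside, z up. Two lugs, 18 mm wide, stick out of its foot along +x and -x to 54 mm from the centre; a rigid rod bow stands over them. Its concave floor slopes by 4.5 degrees in the innermost 15 mm, more farther out; a circle of 15 mm radius is engraved there about the centre
- dish_grip (a point): centre of the black grip in the middle of the dish's bow, 70 mm straight above the dish's origin. The grip is 44 mm along the dish's x (the line of the bow and lugs), 12 mm along its y, 20 mm high: grasp it from above, closing along the dish's y
- bead_center (a point): centre of the loose steel bead in the middle of the dish, a ball of 20 mm diameter and 33 g that rolls freely: it leaves the middle when the dish tilts by more than about 4 degrees or is accelerated by more than about 0.7 m/s2
- lock_base: dark steel bayonet base, 148 mm diameter, 17 mm high, fixed; origin at the centre of its underside. The dish rests on its floor, 6 mm above the desk. A lip covers the dish's lugs, except in two notches, 28 mm wide, on its +x and -x sides. The dish starts locked, its x within 7 degrees of the base's y; it turns freely either way, with 3 mm of sideways play
- base_notch (a point): middle of the notch on the base's +x side, 53 mm from its centre (the other is across from it). The dish lifts out, straight up, only where its x axis lies along the line of the notches, either way round, within 5 degrees; its lugs are clear of the lip after 15 mm
- probe_stand: grey plastic stand, 112 x 46 x 40 mm, fixed, origin at the centre of its underside; its two wells, 60 mm apart along its x, hold the two probes, whose shoulders rest on its top
- thick_probe: thick detector probe in the other well of the stand: as tall as the slim one, but 24 mm thick; it does not fit the jack and stays where it is. Origin at the foot of its pin
- yellow_vial: capped sample vial with yellow contents, 24 mm diameter, 55 mm tall, a bystander; origin at the centre of its underside
- white_vial: capped sample vial with pale contents, 24 mm diameter, 55 mm tall, a bystander; origin at the centre of its underside
- rubber_ring: black rubber ring, 57 mm diameter, 9 mm high, a bystander; origin at the centre of its underside

How it is judged:
On the way, in this order (a step that is already met when the one before it is completed fails the run):
1. the slim probe stands fully home in the jack, let go (horizontal distance between slim_probe and jack below 0.003 m and z of slim_probe in the frame of jack below -0.021 m and angle between slim_probe's own z axis and vertical below 0.06 rad and contact force between the fingers and slim_probe below 0.05 N), for 0.2 s.
2. the dish has been turned a quarter turn, still down in its base, so that its lugs stand in the notches (angle between the x axis of bead_dish and the x axis of lock_base, either way round below 0.17 rad and horizontal distance between bead_dish and lock_base below 0.006 m and z of bead_dish in the frame of lock_base below 0.011 m), for 0.05 s.
At the end, for the whole second after the job is handed in: slim probe home in the jack (foot 21 mm deep, upright within 3 degrees); the gripper alone holds the dish, level within 4.5 degrees and still, centred within 12 mm over the probe, underside 15 to 45 mm above its window; the bead rests within 10 mm of the dish's centre (horizontal distance between slim_probe and jack below 0.003 m and z of slim_probe in the frame of jack below -0.021 m and angle between slim_probe's own z axis and vertical below 0.06 rad and horizontal distance between bead_dish and probe_window below 0.012 m and z of bead_dish in the frame of probe_window between 0.015 and 0.045 m and angle between bead_dish's own z axis and vertical below 0.08 rad and linear speed of bead_dish below 0.02 m/s and horizontal distance between bead_center and bead_dish below 0.01 m and height (world z) of bead_center above 0.12 m and contact force between the fingers and bead_dish above 2 N and contact force between bead_dish and slim_probe below 0.05 N); the arm keeps its last pose, push and grip.
It fails at once if the bead leaves the engraved circle (horizontal distance between bead_center and bead_dish above 0.016 m).
It fails at once if the thick probe is moved (distance of thick_probe from where it was at the start of the episode above 0.015 m).
It fails at once if the yellow vial is moved (distance of yellow_vial from where it was at the start of the episode above 0.02 m).
It fails at once if the pale vial is moved (distance of white_vial from where it was at the start of the episode above 0.02 m).
It fails at once if the rubber ring is moved (distance of rubber_ring from where it was at the start of the episode above 0.02 m).
It also fails if it takes over 70 s, if anything falls off the work surface, if the arm or the gripper's body presses on something with over 40 N, if the wrist force passes 120 N, or if a joint passes its speed limit or range.

## Working session

There is one attempt and no reset: what is moved stays moved. The work goes in short steps, Python scripts to look and compute and a tool call to move; the robot and the scene stay as the last step left them, time stands still between calls to the robot, and variables do not carry over. Pictures are saved under pics/ and viewed, at most 10 in all, crops included, and the job is handed in when it is done.

Besides the shell and the picture viewer there is one more tool, called after "Call:" by a JSON object that holds its "name" and its "arguments". apply_moves: Moves the arm, as the interface text tells. Its arguments: {"type":"object","properties":{"plan":{"type":"array"},"force":{"type":"number"}},"required":["plan"]}

```bash
mkdir -p pics; ls; python3 - <<'E'
from station import *
import cv2,numpy as np
s=sense();print({k:np.round(v,3).tolist() for k,v in s.items()})
for n in("scene","side","wrist"):
    im=snapshot(n);cv2.imwrite(f"pics/{n}0.png",im[:,:,::-1])
    c=calibration(n);print(n,{k:np.round(v,4).tolist() for k,v in c.items()})
E
```

```text
pics
{'t': 0.0, 'q': [-1.445, 0.528, 1.434, 0.0, 1.181, -0.178], 'qd': [-0.002, 0.0, -0.0, -0.0, 0.001, -0.0], 'tau': [0.0, -44.235, -17.803, -0.0, 0.008, -0.0], 'tcp_pos': [0.188, -0.595, 0.23], 'tool_rot': [0.988, 0.152, 0.0, -0.001], 'force': [0.593, 1.549, 0.019], 'ft_torque': [0.051, 0.001, 0.002], 'gripper_force': 0.0, 'finger_gap': 1.002}
scene {'camera_matrix': [[507.2508, 0.0, 323.9543], [0.0, 507.2508, 210.9612], [0.0, 0.0, 1.0]], 'R': [[0.5531, -0.8329, -0.0173], [-0.3877, -0.2389, -0.8903], [0.7374, 0.4992, -0.455]], 't': [-0.3117, 0.2856, 1.1807]}
side {'camera_matrix': [[472.0813, 0.0, 316.7147], [0.0, 472.0813, 198.455], [0.0, 0.0, 1.0]], 'R': [[-0.9984, -0.056, -0.0117], [-0.0204, 0.5386, -0.8423], [0.0535, -0.8407, -0.5389]], 't': [0.5307, 0.1014, 1.2766]}
wrist {'camera_matrix': [[303.6887, 0.0, 322.1982], [0.0, 303.6887, 197.5934], [0.0, 0.0, 1.0]], 'mount': [[0.0004, -0.9584, -0.2853, 0.0733], [1.0, 0.0005, -0.0001, 0.0], [0.0002, -0.2853, 0.9584, -0.1437], [0.0, 0.0, 0.0, 1.0]]}
```

View pics/scene0.png

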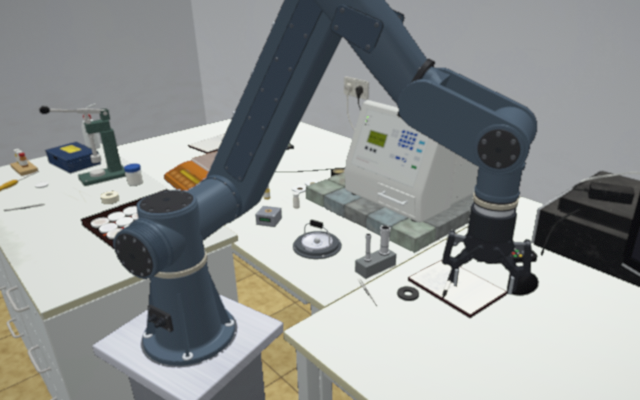

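View pics/side0.png

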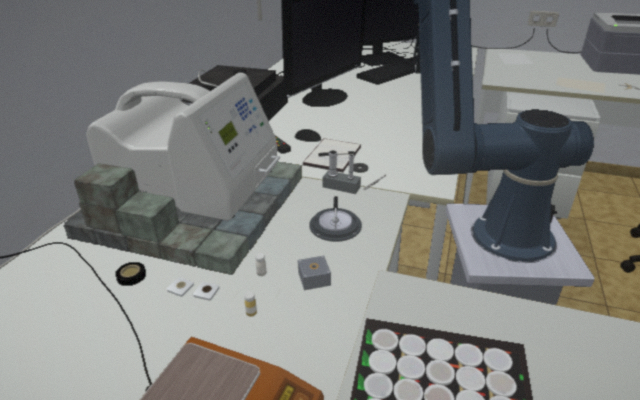

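The scene view shows the box at (268,215), dish grip at (316,224), slim probe top at (367,235), thick probe top at (384,227), stand at (376,263) and ring at (408,293). In the side view, the box jack is at (314,266), the grip at (336,203), the slim top at (351,153) and the thick top at (333,152). The vials are at (260,265) and (250,304).

```bash
cat > h.py <<'E'
from station import *
import cv2,numpy as np
from scipy.spatial.transform import Rotation as Ro
def cam(n,s=None):
    c=calibration(n);K=np.array(c["camera_matrix"])
    if n!="wrist": R=np.array(c["R"]);t=np.array(c["t"]);return K,R,t
    s=s or sense();M=np.array(c["mount"]);T=np.eye(4);T[:3,:3]=Ro.from_quat(s["tool_rot"]).as_matrix();T[:3,3]=s["tcp_pos"]
    W=np.linalg.inv(T@M);return K,W[:3,:3],W[:3,3]
def ray(C,p):
    K,R,t=C;d=R.T@np.linalg.inv(K)@np.array([p[0],p[1],1.]);return -R.T@t,d/np.linalg.norm(d)
def plane(C,p,z):
    o,d=ray(C,p);return o+d*(z-o[2])/d[2]
def tri(obs):
    A=np.zeros((3,3));b=np.zeros(3);L=[ray(*o) for o in obs]
    for o,d in L: P=np.eye(3)-np.outer(d,d);A+=P;b+=P@o
    X=np.linalg.solve(A,b);return X,max(np.linalg.norm(np.cross(X-o,d)) for o,d in L)
def proj(C,X):
    K,R,t=C;q=K@(R@np.asarray(X,float)+t);return q[:2]/q[2]
def local(s,X): # world point relative to TCP, tool axes
    return Ro.from_quat(s["tool_rot"]).inv().apply(np.asarray(X)-s["tcp_pos"])
E
python3 - <<'E'
from h import *
a,b=cam("scene"),cam("side")
for n,p,q in[("jack",(268,209),(314,266)),("grip",(316,224),(336,203)),("slim",(367,235),(351,153)),("thick",(384,227),(333,152)),("wv",(297,188),(260,257)),("yv",(266,186),(250,296)),("ring",(408,293),(360,168))]:
    X,e=tri([(a,p),(b,q)]);print(n,X.round(3),round(e,4))
s=sense();print(Ro.from_quat(s["tool_rot"]).as_matrix().round(3))
E
python3 - <<'E'
import cv2
A=cv2.imread("pics/scene0.png")[170:310,240:440];B=cv2.imread("pics/side0.png")[140:320,230:400]
B=cv2.resize(B,None,fx=3.3,fy=3.3,interpolation=2)[:594,:];A=cv2.resize(A,None,fx=4,fy=4,interpolation=2)
cv2.imwrite("pics/a1.png",A);cv2.imwrite("pics/b1.png",B)
E
```

```text
jack [0.528 0.195 0.044] 0.0019
grip [ 0.48  -0.029  0.076] 0.0005
slim [ 0.437 -0.226  0.124] 0.0043
thick [ 0.494 -0.243  0.122] 0.0003
wv [0.662 0.182 0.064] 0.0094
yv [0.659 0.309 0.05 ] 0.0
ring [ 0.406 -0.361  0.004] 0.0018
[[ 0.954  0.3   -0.   ]
 [ 0.3   -0.954  0.002]
 [ 0.    -0.002 -1.   ]]
```

View pics/b1.png

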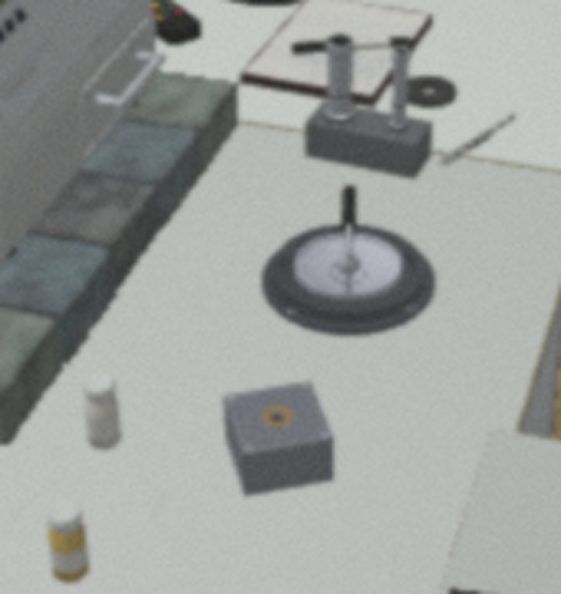

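Call:
{"name": "apply_moves", "arguments": {"plan": [[0.047,-0.036,-0.0125,0,0,0,-1],[0.047,-0.036,-0.0125,0,0,0,-1],[0.047,-0.036,-0.0125,0,0,0,-1],[0.047,-0.036,-0.0125,0,0,0,-1],[0.047,-0.036,-0.0125,0,0,0,-1],[0.047,-0.036,-0.0125,0,0,0,-1],[0.047,-0.036,-0.0125,0,0,0,-1],[0.047,-0.036,-0.0125,0,0,0,-1]]}}

```text
t: 1.15
tcp_pos: [0.4605, -0.2068, 0.3316]
tool_rot: [0.988, 0.152, 0.0, 0.0]
force: [0.5, -0.9, 0.1]
finger_gap: 0.998
gripper_force: 0.0
```

Call:
{"name": "apply_moves", "arguments": {"plan": [[0,0,0,0,0,0.15,-1],[0,0,0,0,0,0.15,-1],[0,0,0,0,0,0.15,-1],[0,0,0,0,0,0.15,-1],[0,0,0,0,0,0,-1]]}}

```text
t: 1.78
tcp_pos: [0.4596, -0.2084, 0.3311]
tool_rot: [0.989, -0.146, -0.0, -0.0]
force: [0.7, 0.0, 0.5]
finger_gap: 0.998
gripper_force: 0.0
```

```bash
python3 - <<'E'
from h import *
s=sense();im=snapshot("wrist");cv2.imwrite("pics/w1.png",im[:,:,::-1])
C=cam("wrist",s);print(s["tcp_pos"],s["t"],s["q"])
for X in[(.437,-.226,.12),(.494,-.243,.12)]:print(proj(C,X))
E
```

```text
[ 0.45963298 -0.20841915  0.33105855] 1.775 [-6.47479728e-01  2.51586988e-01  1.59349505e+00  1.43145505e-05
  1.29721883e+00  1.21672962e+00]
[342.05249154 184.79768375]
[342.8599429  134.51298919]
```

View pics/w1.png

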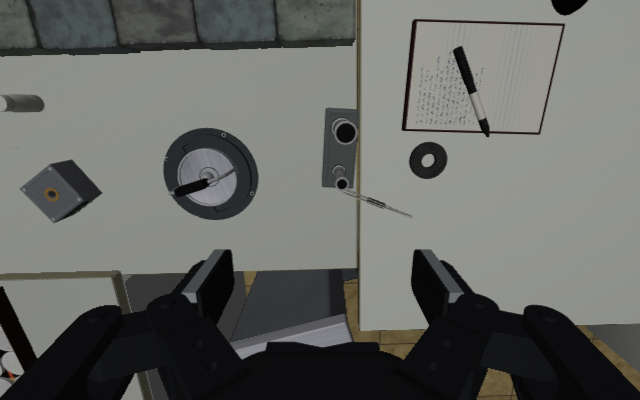

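The wrist view shows the slim probe top at about (342,184), thick top at (346,131), stand around (340,150), dish grip at (190,187), base at (211,174), jack at (52,194) and ring at (428,160).

```bash
cat >> h.py <<'E'
def blobs(im,lo,hi,box,amin=15,amax=1e9):
    """connected blobs of hsv range in box (x0,y0,x1,y1): area, centroid, minAreaRect"""
    x0,y0,x1,y1=box;h=cv2.cvtColor(im[y0:y1,x0:x1],cv2.COLOR_RGB2HSV)
    m=cv2.inRange(h,np.array(lo),np.array(hi));out=[]
    for c in cv2.findContours(m,cv2.RETR_EXTERNAL,cv2.CHAIN_APPROX_NONE)[0]:
        a=cv2.contourArea(c)
        if amin<a<amax:
            M=cv2.moments(c);out.append((a,M["m10"]/M["m00"]+x0,M["m01"]/M["m00"]+y0,cv2.minAreaRect(c+np.array([x0,y0])),c+np.array([x0,y0])))
    return sorted(out,key=lambda o:-o[0])
E
python3 - <<'E'
from h import *
im=cv2.imread("pics/w1.png")[:,:,::-1].copy();C=cam("wrist")
for nm,b,lo,hi in[("tops",(318,100,358,195),(0,0,0),(180,255,60)),("stand",(310,95,357,195),(0,0,60),(180,255,150)),("base",(150,110,275,235),(0,0,0),(180,255,110)),("grip",(160,165,260,205),(0,0,0),(180,255,40)),("jack",(20,150,110,230),(8,90,60),(30,255,255)),("box",(10,150,112,232),(0,0,30),(180,255,150)),("dish",(170,130,250,220),(0,0,140),(180,60,255)),("ring",(400,130,460,190),(0,0,0),(180,255,90))]:
    for o in blobs(im,lo,hi,b,8)[:4]: print(nm,o[0],round(o[1],1),round(o[2],1),np.round(o[3][0],1),np.round(o[3][1],1),round(o[3][2],1))
d=np.hstack([cv2.resize(im[95:200,310:375],None,fx=5,fy=5,interpolation=2)[:525],cv2.resize(im[120:225,155:265],None,fx=4.2,fy=5,interpolation=2)[:525]])
cv2.imwrite("pics/c1.png",d[:,:,::-1]);print(d.shape)
E
```

```text
tops 260.5 345.3 132.6 [345.  132.5] [19. 18.] 90.0
tops 60.0 341.6 183.8 [341.6 183.8] [8.9 8.9] 26.6
stand 4550.0 333.0 144.5 [333.  144.5] [99. 46.] 90.0
base 6767.0 210.5 173.4 [210.5 173.5] [91. 95.] 90.0
grip 282.5 190.8 187.6 [191.2 187.6] [10.1 35.3] 73.1
grip 47.5 249.6 178.2 [249.  181.5] [33.  6.] 90.0
jack 129.5 51.3 194.1 [ 51.5 194. ] [12. 13.] 90.0
box 8181.0 60.5 190.5 [ 60.5 190.5] [ 81. 101.] 90.0
dish 496.0 213.5 193.7 [212.9 194.7] [20.2 40.3] 65.9
dish 260.5 178.6 212.2 [180.5 215.1] [39.4 18.7] 35.7
dish 182.0 241.9 135.7 [241.1 133.5] [31.4 15.1] 37.2
dish 104.0 243.2 215.0 [238.5 212. ] [14. 21.] 90.0
ring 1046.5 427.8 159.8 [427.5 160. ] [36. 37.] 90.0
ring 35.5 441.2 130.5 [431.  130.5] [ 1. 56.] 90.0
(525, 787, 3)
```

View pics/c1.png

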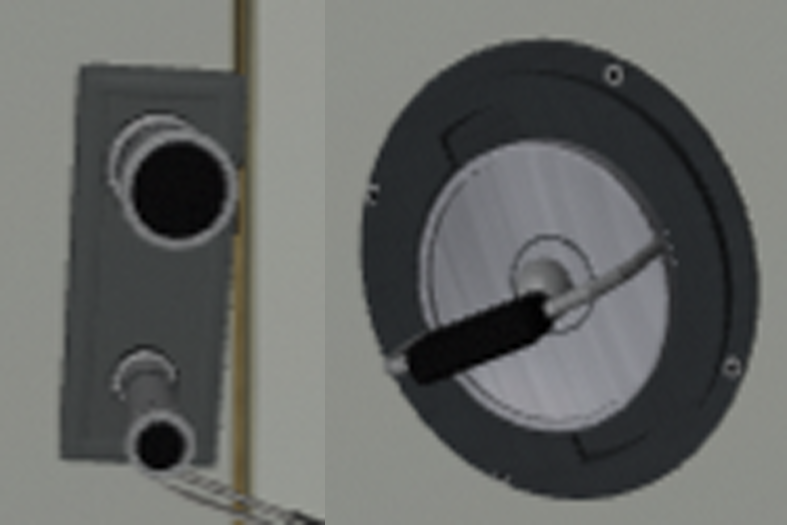

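The crop shows the slim window as a dark disk at (341.6,183.8) and the thick one at (345.3,132.6). The base notches appear as outlines at the upper left and lower right, and the bow runs across them.

```bash
python3 - <<'E'
from h import *
C=cam("wrist");b=cam("side");a=cam("scene");s=sense()
S=tri([(C,(341.6,183.8)),(b,(351.5,153))]);T=tri([(C,(345.3,132.6)),(b,(333,152.1))]);print(S,T)
G=tri([(C,(191.2,187.6)),(b,(336,203)),(a,(316,224))]);J=tri([(C,(51.3,194)),(b,(314,266))]);print(G,J)
p=plane(C,(341.6,183.8),.121);q=plane(C,(345.3,132.6),.121);print(p,q,np.linalg.norm(p-q),np.arctan2(*(q-p)[1::-1]))
print(plane(C,(51.3,194),.04),plane(C,(210.5,173.5),.012),plane(C,(427.8,159.8),.005))
print("yaw",Ro.from_quat(s["tool_rot"]).as_matrix()[:2,0],local(s,p))
E
```

```text
(array([ 0.43903894, -0.22607606,  0.12731454]), np.float64(0.001225958564963746)) (array([ 0.49465915, -0.24635448,  0.1193435 ]), np.float64(0.0006253184596326192))
(array([ 0.48032688, -0.02853924,  0.07609378]), np.float64(0.00068563761046789)) (array([0.52696224, 0.19291151, 0.04061749]), np.float64(0.0002485927223348956))
[ 0.43866944 -0.22588342  0.121     ] [ 0.49544694 -0.24622669  0.121     ] 0.06031196739504827 -0.3440481993100353
[0.5272066  0.19353168 0.04      ] [ 0.48505698 -0.03411636  0.012     ] [ 0.40719016 -0.36351623  0.005     ]
yaw [ 0.9574873  -0.28847494] [-0.01496136  0.02279877  0.21008343]
```

Call:
{"name": "apply_moves", "arguments": {"plan": [[-0.007,0.011,0.04,0,0,0.05,-1],[-0.007,0.011,0.04,0,0,0,-1],[0,0,0.04,0,0,0,-1],[0,0,0.03,0,0,0,-1],[0,0,0,0,0,0,-1]]}}

```text
t: 2.45
tcp_pos: [0.4382, -0.2241, 0.1794]
tool_rot: [0.985, -0.171, -0.003, -0.001]
force: [0.3, -0.1, 0.2]
finger_gap: 1.003
gripper_force: 0.0
```

```bash
python3 - <<'E'
from h import *
s=sense();im=snapshot("wrist");cv2.imwrite("pics/w2.png",im[:,:,::-1])
C=cam("wrist",s);u=proj(C,(.4387,-.2259,.121)).astype(int);print(u,s["tcp_pos"],s["force"])
for o in blobs(im,(0,0,0),(180,255,60),(u[0]-40,u[1]-40,u[0]+40,u[1]+40),30): 
    print(o[0],o[1:3],o[3]); X=plane(C,o[1:3],.121);print(X,local(s,X))
E
```

```text
[325 213] [ 0.43819117 -0.22405893  0.17942325] [ 0.34669406 -0.05227628  0.22006376]
187.0 (np.float64(325.4251336898396), np.float64(213.5)) ((325.5, 213.5), (15.0, 15.0), 90.0)
[ 0.43845339 -0.22608557  0.121     ] [0.00124889 0.00193786 0.0584135 ]
46.5 (np.float64(329.5698924731183), np.float64(187.06810035842295)) ((328.5685119628906, 185.9593963623047), (27.91011619567871, 16.92743492126465), 40.91438674926758)
[ 0.455677   -0.23520368  0.121     ] [0.02053766 0.00471698 0.05830258]
```

Call:
{"name": "apply_moves", "arguments": {"plan": [[0.001,0.002,0.027,0,0,0,-1],[0,0,0.027,0,0,0,-1],[0,0,0.027,0,0,0,-1],[0,0,0.026,0,0,0,-1],[0,0,0,0,0,0,-1]]}}

```text
t: 3.12
tcp_pos: [0.4401, -0.2275, 0.0744]
tool_rot: [0.985, -0.171, -0.0, -0.0]
force: [-0.5, -0.3, 0.4]
finger_gap: 1.0
gripper_force: 0.0
```

Call:
{"name": "apply_moves", "arguments": {"plan": [[0,0,0,0,0,0,1],[0,0,0,0,0,0,1],[0,0,0,0,0,0,1],[0,0,0,0,0,0,1],[0,0,0,0,0,0,1],[0,0,0,0,0,0,1]], "force": 40}}

```text
t: 3.88
tcp_pos: [0.4402, -0.2274, 0.0748]
tool_rot: [0.985, -0.172, 0.0, 0.0]
force: [0.1, -0.2, 5.4]
finger_gap: 0.16
gripper_force: 38.8
```

Call:
{"name": "apply_moves", "arguments": {"plan": [[0,0,-0.01,0,0,0,1],[0,0,-0.03,0,0,0,1],[0,0,-0.05,0,0,0,1],[0,0,-0.05,0,0,0,1],[0,0,0,0,0,0,1]]}}

```text
t: 4.5
tcp_pos: [0.4419, -0.229, 0.2183]
tool_rot: [0.985, -0.172, 0.004, 0.002]
force: [0.5, 0.0, -0.8]
finger_gap: 0.165
gripper_force: 39.2
```

Call:
{"name": "apply_moves", "arguments": {"plan": [[-0.004,-0.025,0,0,0,0,1],[-0.008,-0.055,0,0,0,0,1],[-0.008,-0.055,0,0,0,0,1],[-0.008,-0.055,0,0,0,0,1],[-0.008,-0.055,0,0,0,0,1],[-0.008,-0.055,0,0,0,0,1],[-0.008,-0.055,0,0,0,0,1],[-0.008,-0.055,0,0,0,0,1]]}}

```text
t: 5.5
tcp_pos: [0.5213, 0.1804, 0.2129]
tool_rot: [0.985, -0.172, -0.001, 0.001]
force: [0.7, -0.1, -1.1]
finger_gap: 0.159
gripper_force: 39.0
```

Call:
{"name": "apply_moves", "arguments": {"plan": [[0,-0.015,0.03,0,0,0,1],[0,0,0.02,0,0,0,1],[0,0,0,0,0,0,1],[0,0,0,0,0,0,1]]}}

```text
t: 6.0
tcp_pos: [0.5271, 0.1926, 0.1642]
tool_rot: [0.985, -0.172, -0.0, 0.0]
force: [0.4, 0.5, 0.1]
finger_gap: 0.161
gripper_force: 39.2
```

```bash
python3 - <<'E'
from h import *
s=sense();print(s["tcp_pos"],s["t"],s["force"],s["q"],s["tool_rot"])
P=[]
C=cam("wrist",s)
for n in("wrist","side","scene"):
    im=snapshot(n);cv2.imwrite(f"pics/{n}3.png",im[:,:,::-1]);C=cam(n,s)
    u=proj(C,(s["tcp_pos"][0],s["tcp_pos"][1],.075)).astype(int);print(n,u,proj(C,(.527,.1933,.04)))
    w=dict(wrist=(130,100),side=(35,30),scene=(35,30))[n];f=dict(wrist=3,side=6,scene=6)[n]
    c=im[max(0,u[1]-w[1]):u[1]+w[1],max(0,u[0]-w[0]):u[0]+w[0]]
    P.append(cv2.resize(c,(390,360),interpolation=2)); print(n,"crop",u[0]-w[0],u[1]-w[1],390/c.shape[1],360/c.shape[0])
cv2.imwrite("pics/c3.png",np.hstack(P[:2])[:,:,::-1])
E
```

```text
[0.52713605 0.19264116 0.16418107] 6.0 [0.36137411 0.50948421 0.13500846] [ 1.51304047e-01  5.30953353e-01  1.65949030e+00 -5.60637959e-05
  9.51823751e-01  2.06781880e+00] [ 9.85099753e-01 -1.71983610e-01 -3.12531863e-04  1.29095727e-04]
wrist [322 202] [321.97175336 190.91480165]
wrist crop 192 102 1.5 1.8
side [313 254] [313.87332696 266.30358342]
side crop 278 224 5.571428571428571 6.0
scene [267 201] [267.94440025 210.80393549]
scene crop 232 171 5.571428571428571 6.0
```

View pics/c3.png

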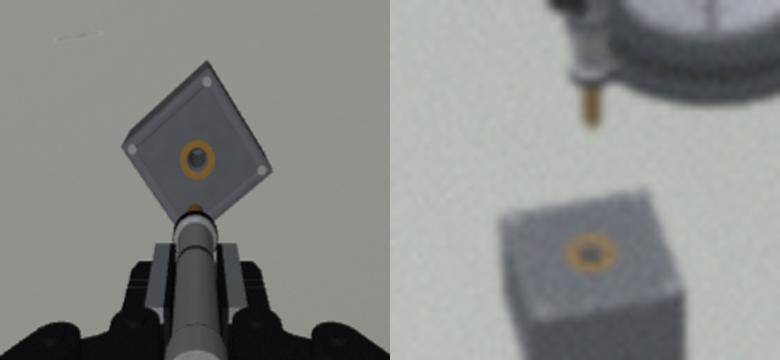

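The crop shows the probe's brass pin hanging above the orange jack ring: the wrist ring is at about (323.3,190), the side pin tip at (314.3,244.8) and the side ring at about (314,266).

```bash
python3 - <<'E'
from h import *
s=sense();O=[]
for n,bx in(("wrist",(250,150,400,240)),("side",(290,230,345,285)),("scene",(240,170,300,230))):
    im=cv2.imread(f"pics/{n}3.png")[:,:,::-1].copy();C=cam(n,s)
    L=blobs(im,(8,80,50),(30,255,255),bx,5)[:4]
    for o in L:
        b=cv2.boundingRect(o[4]);ctr=(b[0]+b[2]/2-.5,b[1]+b[3]/2-.5);X=plane(C,ctr,.04);print(n,o[0],b,ctr,"ring@.04",X.round(4),local(s,X).round(4), "pin mid", plane(C,ctr,.117).round(4))
E
```

```text
wrist 377.5 (312, 179, 23, 23) (323.0, 190.0) ring@.04 [0.5282 0.1923 0.04  ] [0.0003 0.0003 0.1252] pin mid [0.5478 0.1853 0.117 ]
wrist 17.0 (317, 215, 10, 5) (321.5, 217.0) ring@.04 [0.5039 0.2025 0.04  ] [-0.026  -0.0011  0.1251] pin mid [0.5304 0.1926 0.117 ]
scene 156.0 (240, 170, 17, 14) (248.0, 176.5) ring@.04 [0.7087 0.4377 0.04  ] [ 0.0869 -0.2917  0.1255] pin mid [0.5749 0.312  0.117 ]
scene 14.5 (264, 187, 5, 6) (266.0, 189.5) ring@.04 [0.6529 0.3049 0.04  ] [ 0.0795 -0.1479  0.1254] pin mid [0.5249 0.1929 0.117 ]
```

```bash
python3 - <<'E'
from h import *
s=sense()
for n,bx in(("side",(290,225,345,285)),("scene",(255,180,285,220))):
    im=cv2.imread(f"pics/{n}3.png")[:,:,::-1].copy();C=cam(n,s)
    for o in blobs(im,(5,50,30),(35,255,255),bx,4)[:4]:
        b=cv2.boundingRect(o[4]);ctr=(b[0]+b[2]/2-.5,b[1]+b[3]/2-.5);print(n,b,ctr,np.round(o[1:3],1),"ring@.04",plane(C,ctr,.04).round(4),"pin mid",plane(C,ctr,.118).round(4))
im=cv2.imread("pics/wrist3.png")
g=im[225:300,300:345].mean(2)
for v in range(235,300,10):
    r=im[v,290:355].astype(int).mean(1);print(v,r[10:55].astype(int).tolist())
E
```

```text
side (310, 263, 9, 6) (314.0, 265.5) [313.8 265.6] ring@.04 [0.5269 0.1904 0.04  ] pin mid [0.5202 0.2809 0.118 ]
side (313, 239, 3, 6) (314.0, 241.5) [313.9 241. ] ring@.04 [0.5325 0.0978 0.04  ] pin mid [0.5253 0.1981 0.118 ]
scene (264, 186, 6, 7) (266.5, 189.0) [266.3 189.6] ring@.04 [0.6572 0.3061 0.04  ] pin mid [0.5271 0.1925 0.118 ]
scene (265, 209, 7, 3) (268.0, 210.0) [268.4 210.2] ring@.04 [0.5316 0.1968 0.04  ] pin mid [0.4146 0.0946 0.118 ]
235 [143, 144, 144, 144, 144, 143, 127, 86, 115, 117, 100, 71, 76, 76, 80, 79, 79, 80, 79, 82, 83, 82, 81, 80, 78, 78, 73, 71, 69, 64, 60, 58, 53, 61, 90, 96, 79, 99, 142, 143, 143, 143, 143, 142, 143]
245 [74, 74, 74, 70, 47, 11, 10, 10, 32, 66, 59, 55, 74, 78, 78, 79, 79, 80, 79, 80, 82, 83, 82, 79, 78, 76, 73, 72, 71, 67, 62, 59, 54, 40, 76, 124, 55, 9, 11, 9, 31, 64, 74, 74, 74]
255 [76, 75, 65, 34, 12, 10, 7, 6, 11, 39, 72, 75, 77, 78, 78, 78, 78, 78, 79, 80, 80, 83, 81, 80, 77, 77, 73, 72, 71, 68, 64, 61, 58, 54, 50, 41, 28, 6, 8, 9, 8, 22, 51, 75, 74]
265 [74, 62, 19, 10, 10, 9, 6, 10, 39, 71, 76, 75, 77, 78, 79, 78, 80, 79, 79, 79, 81, 82, 81, 79, 77, 75, 73, 72, 70, 70, 66, 63, 59, 56, 54, 46, 34, 8, 6, 10, 11, 11, 16, 44, 75]
275 [100, 38, 23, 23, 20, 8, 8, 39, 70, 73, 76, 78, 77, 79, 78, 79, 79, 80, 78, 80, 80, 83, 83, 80, 76, 76, 73, 74, 71, 69, 68, 64, 61, 59, 56, 52, 46, 34, 8, 8, 16, 23, 22, 30, 69]
285 [14, 18, 22, 23, 21, 12, 33, 69, 74, 74, 71, 79, 84, 81, 82, 81, 79, 79, 79, 79, 79, 79, 79, 80, 81, 79, 76, 74, 75, 74, 72, 71, 71, 69, 60, 52, 51, 46, 34, 10, 16, 23, 22, 21, 15]
295 [9, 16, 34, 61, 74, 76, 77, 79, 80, 82, 82, 84, 83, 84, 83, 81, 82, 80, 79, 80, 81, 81, 81, 83, 83, 82, 79, 76, 75, 75, 73, 71, 72, 71, 68, 66, 62, 62, 58, 57, 53, 48, 40, 21, 11]
```

```bash
python3 - <<'E'
from h import *
s=sense();C=cam("wrist",s);R=Ro.from_quat(s["tool_rot"]);t=s["tcp_pos"]
for dx in(-.002,-.001,0,.001): print(dx,[proj(C,t+R.apply([dx+r,0,z])).round(1) for r,z in((.002,.0585),(.004,.0545),(.009,.0345),(.009,.0285))])
for n in("side","scene"):
    C=cam(n)
    for dx in(-.002,0): print(n,dx,[proj(C,t+R.apply([dx,dy,.0455])).round(1) for dy in(0,.001)],proj(C,t+R.apply([0,0,.124])).round(1))
im=cv2.imread("pics/wrist3.png")
for v in range(208,246,1): print(v,im[v,322].tolist(),end=" ")
E
```

```text
-0.002 [array([322.7, 215.1]), array([322.7, 214.4]), array([322.7, 217.7]), array([322.7, 221.1])]
-0.001 [array([322.7, 213.8]), array([322.7, 213. ]), array([322.7, 216.2]), array([322.7, 219.6])]
0 [array([322.7, 212.5]), array([322.7, 211.6]), array([322.7, 214.7]), array([322.7, 218. ])]
0.001 [array([322.7, 211.1]), array([322.7, 210.3]), array([322.7, 213.1]), array([322.7, 216.5])]
side -0.002 [array([313.8, 239.6]), array([314. , 239.4])] [313.4 265.8]
side 0 [array([313. , 239.4]), array([313.1, 239.2])] [313.4 265.8]
scene -0.002 [array([266. , 188.6]), array([266.2, 188.7])] [268.3 210.4]
scene 0 [array([266.6, 188.4]), array([266.7, 188.5])] [268.3 210.4]
208 [83, 79, 77] 209 [83, 79, 77] 210 [83, 79, 76] 211 [83, 79, 77] 212 [83, 79, 76] 213 [82, 78, 76] 214 [84, 80, 77] 215 [46, 64, 75] 216 [29, 56, 74] 217 [29, 57, 75] 218 [29, 56, 75] 219 [9, 15, 19] 220 [6, 6, 6] 221 [74, 74, 73] 222 [114, 115, 114] 223 [139, 139, 139] 224 [139, 139, 139] 225 [113, 113, 112] 226 [83, 82, 82] 227 [84, 83, 82] 228 [84, 84, 83] 229 [85, 84, 83] 230 [83, 83, 83] 231 [83, 82, 82] 232 [83, 83, 82] 233 [84, 82, 82] 234 [84, 82, 81] 235 [82, 81, 81] 236 [83, 82, 81] 237 [85, 84, 82] 238 [48, 47, 45] 239 [35, 33, 31] 240 [71, 70, 68] 241 [80, 80, 78] 242 [83, 82, 81] 243 [83, 83, 82] 244 [83, 82, 81] 245 [83, 82, 82]
```

Call:
{"name": "apply_moves", "arguments": {"plan": [[0.0017,0.0005,0.02,0,0,0,1],[0,0,0.02,0,0,0,1],[0,0,0.016,0,0,0,1],[0,0,0,0,0,0,1],[0,0,0,0,0,0,1]]}}

```text
t: 6.78
tcp_pos: [0.5292, 0.1919, 0.1089]
tool_rot: [0.985, -0.172, 0.001, -0.0]
force: [0.1, 0.1, -0.6]
finger_gap: 0.163
gripper_force: 39.2
```

```bash
python3 - <<'E'
from h import *
s=sense();im=snapshot("wrist");print(s["tcp_pos"],s["force"]);C=cam("wrist",s)
sd=snapshot("side")
c=im[150:250,260:385];d=sd[225:285,284:344]
cv2.imwrite("pics/c4.png",np.hstack([cv2.resize(c,(480,384),interpolation=2),cv2.resize(d,(320,384),interpolation=2)])[:,:,::-1])
R=Ro.from_quat(s["tool_rot"]);print([proj(C,s["tcp_pos"]+R.apply([-.002+r,0,z])).round(1) for r,z in((.002,.0585),(.004,.0545))],proj(C,s["tcp_pos"]+R.apply([-.002,0,s["tcp_pos"][2]-.04])))
for o in blobs(im,(8,80,50),(30,255,255),(260,150,385,250),5)[:4]: print(o[0],np.round(o[1:3],1),cv2.boundingRect(o[4]))
E
```

```text
[0.52923108 0.19193384 0.10888348] [ 0.10879619  0.14299508 -0.58468582]
[array([322.7, 215.1]), array([322.7, 214.4])] [322.67003444 212.89186344]
264.5 [323.6 210.2] (310, 200, 29, 24)
```

View pics/c4.png

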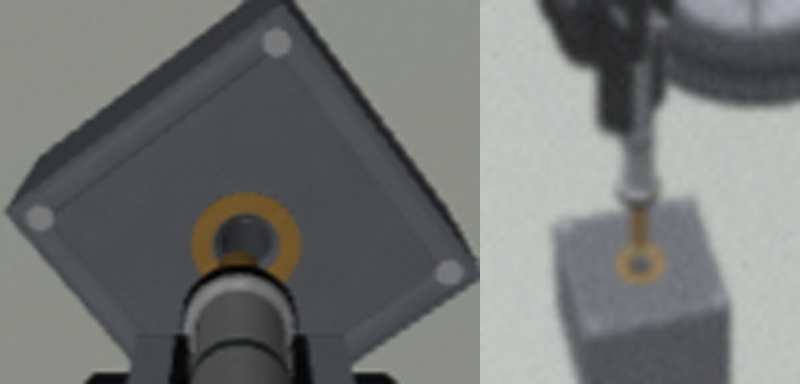

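The ring is centred at about (324,213.5) and the pin is at u≈322, so the pin needs to go about 1.3 mm along +tool y.

Call:
{"name": "apply_moves", "arguments": {"plan": [[0,0.0013,0,0,0,0,1],[0,0,0.008,0,0,0,1],[0,0,0.007,0,0,0,1],[0,0,0.006,0,0,0,1],[0,0,0,0,0,0,1]]}}

```text
t: 7.5
tcp_pos: [0.5279, 0.1906, 0.0865]
tool_rot: [0.985, -0.172, -0.001, 0.0]
force: [-0.1, 0.5, -0.6]
finger_gap: 0.161
gripper_force: 39.3
```

Call:
{"name": "apply_moves", "arguments": {"plan": [[0,0,0.006,0,0,0,1],[0,0,0.004,0,0,0,1],[0,0,0.003,0,0,0,1],[0,0,0.002,0,0,0,1],[0,0,0,0,0,0,1]]}}

```text
t: 8.12
tcp_pos: [0.5293, 0.1907, 0.0746]
tool_rot: [0.985, -0.172, 0.001, -0.0]
force: [-1.8, -0.1, 14.4]
finger_gap: 0.158
gripper_force: 38.9
```

Call:
{"name": "apply_moves", "arguments": {"plan": [[0,0,-0.001,0,0,0,-1],[0,0,0,0,0,0,-1],[0,0,0,0,0,0,-1],[0,0,0,0,0,0,-1],[0,0,-0.03,0,0,0,-1],[0,0,-0.05,0,0,0,-1],[0,0,-0.06,0,0,0,-1],[0,0,0,0,0,0,-1]]}}

```text
t: 9.12
tcp_pos: [0.5317, 0.1913, 0.2183]
tool_rot: [0.985, -0.172, 0.005, -0.002]
force: [0.2, 0.7, -0.4]
finger_gap: 0.995
gripper_force: 0.0
```

```bash
python3 - <<'E'
from h import *
s=sense();im=snapshot("wrist");cv2.imwrite("pics/w5.png",im[:,:,::-1]);C=cam("wrist",s);print(s["tcp_pos"],s["t"],s["q"],s["tool_rot"])
u=proj(C,(.527,.193,.121)).astype(int);print(u)
for o in blobs(im,(0,0,0),(180,255,60),(u[0]-30,u[1]-30,u[0]+30,u[1]+30),15)[:3]:
    print(o[0],np.round(o[1:3],1),cv2.boundingRect(o[4]),plane(C,o[1:3],.121))
sd=snapshot("side")
cv2.imwrite("pics/c5.png",np.hstack([cv2.resize(im,(480,300),interpolation=3),cv2.resize(sd[215:305,270:360],(300,300),interpolation=2)])[:,:,::-1])
E
```

```text
[0.53167888 0.19133708 0.21829193] 9.125 [1.47703158e-01 4.58373748e-01 1.60761653e+00 3.20742712e-05
 1.06401843e+00 2.06345166e+00] [ 0.98514499 -0.17162693  0.00549316 -0.00183629]
[323 206]
127.5 [325.1 206.8] (319, 200, 14, 14) [0.52582507 0.19182241 0.121     ]
26.5 [330.7 190.1] (325, 183, 10, 19) [0.5378524  0.18264723 0.121     ]
```

View pics/c5.png

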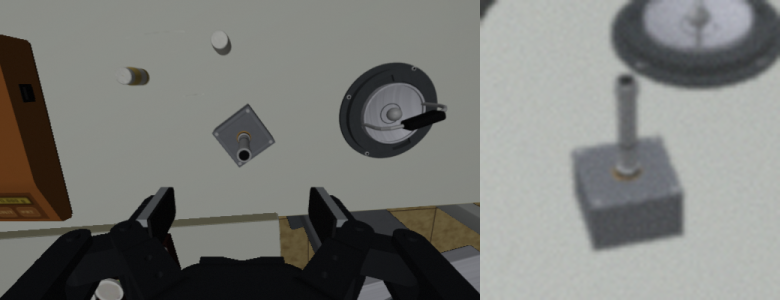

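Probe stands seated in the jack: its window is at about (325,207) in the full wrist frame, and the side view shows it upright with the shoulder on the box. Now over to the dish.

Call:
{"name": "apply_moves", "arguments": {"plan": [[0.005,0.045,-0.01,0,0,0,-1],[0.005,0.045,-0.01,0,0,0,-1],[0.005,0.045,-0.01,0,0,0,-1],[0.006,0.045,0,0,0,0,-1],[0.006,0.045,0,0,0,0,-1],[0,0,0,0,0,-0.174,-1],[0,0,0,0,0,-0.174,-1],[0,0,0,0,0,-0.174,-1]]}}

```text
t: 10.22
tcp_pos: [0.476, -0.0301, 0.2411]
tool_rot: [0.996, 0.091, -0.002, -0.001]
force: [-0.6, -0.0, -0.3]
finger_gap: 0.999
gripper_force: 0.0
```

Call:
{"name": "apply_moves", "arguments": {"plan": [[0,0,0,0,0,-0.174,-1],[0,0,0,0,0,-0.174,-1],[0,0,0,0,0,-0.174,-1],[0,0,0,0,0,-0.174,-1],[0,0,0,0,0,-0.174,-1],[0,0,0,0,0,-0.174,-1],[0,0,0,0,0,-0.174,-1],[0,0,0,0,0,-0.174,-1]]}}

```text
t: 11.22
tcp_pos: [0.476, -0.0298, 0.2411]
tool_rot: [0.706, 0.708, -0.001, -0.002]
force: [-0.5, 0.1, 0.2]
finger_gap: 0.997
gripper_force: 0.0
```

Call:
{"name": "apply_moves", "arguments": {"plan": [[0,0,0,0,0,0,-1],[0,0,0,0,0,0,-1],[0,0,0,0,0,0,-1]]}}

```text
t: 11.6
tcp_pos: [0.4772, -0.0301, 0.2428]
tool_rot: [0.708, 0.706, -0.0, -0.0]
force: [0.0, 0.1, -0.0]
finger_gap: 0.995
gripper_force: 0.0
```

```bash
python3 - <<'E'
from h import *
s=sense();im=snapshot("wrist");cv2.imwrite("pics/w6.png",im[:,:,::-1]);C=cam("wrist",s);print(s["tcp_pos"],s["t"],s["q"][5],s["tool_rot"])
cv2.imwrite("pics/c6.png",cv2.resize(im[60:330,140:500],(800,600),interpolation=2)[:,:,::-1])
u=proj(C,(.48,-.0285,.076));print(u)
x,y=u.astype(int)
for o in blobs(im,(0,0,0),(180,255,40),(x-60,y-60,x+60,y+60),60)[:3]: print(o[0],np.round(o[1:3],1),o[3])
E
```

```text
[ 0.47721808 -0.03012162  0.24283733] 11.6 -0.29398215679951717 [ 7.08282859e-01  7.05928527e-01 -2.59623913e-04 -4.89596423e-04]
[324.3460813 178.1738973]
389.5 [325.4 179.7] ((325.6871643066406, 179.9921875), (42.255001068115234, 10.865571975708008), 87.61405944824219)
```

View pics/c6.png

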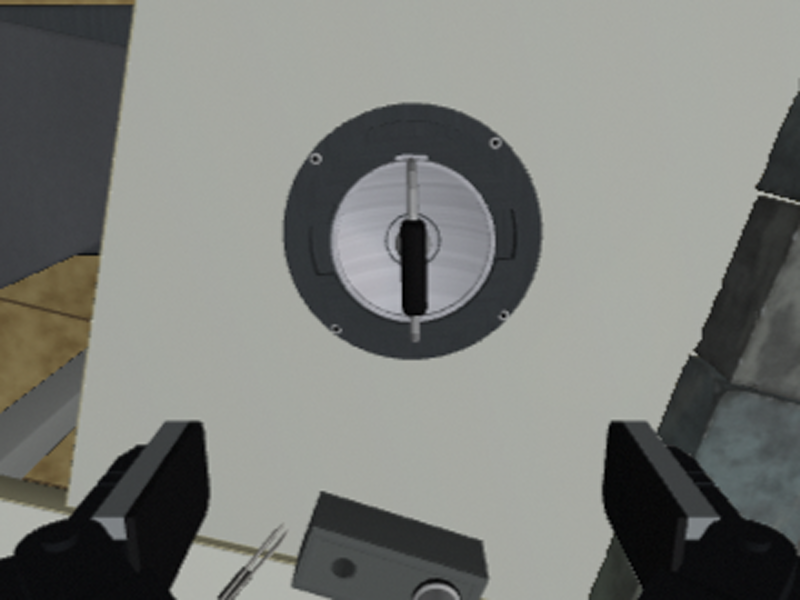

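The dish grip is a black bar at (325.7,180), nearly along image vertical. The notch lines are at about (282,173) and (371,165.5), so the notch line tilts a few degrees in the image.

```bash
python3 - <<'E'
from h import *
s=sense();im=cv2.imread("pics/w6.png")[:,:,::-1].copy();C=cam("wrist",s)
f=2.2222;cr=lambda x,y:(140+x/f,60+y/f)
print("yaw",np.degrees(np.arctan2(*Ro.from_quat(s["tool_rot"]).as_matrix()[1::-1,0])))
P=[plane(C,cr(*p),.017)for p in((316,251),(513,234.5),(313,228),(318,274),(511,210),(515,259),(316,158),(495,142),(504,315),(336,329))]
for p in P: print(p.round(4))
d=P[1]-P[0];print("notch",np.linalg.norm(d),np.degrees(np.arctan2(d[1],d[0])),(P[0]+P[1])/2)
o=blobs(im,(0,0,0),(180,255,40),(265,120,385,240),60)[0];r=cv2.boxPoints(o[3]);r=r[np.argsort(r[:,1])]
a,b=plane(C,r[:2].mean(0),.084),plane(C,r[2:].mean(0),.084);d=a-b;print("grip",a,b,(a+b)/2,np.linalg.norm(d),np.degrees(np.arctan2(d[1],d[0])))
w1=cv2.imread("pics/w1.png")
# dish floor rim: bright ellipse
g=cv2.cvtColor(im,cv2.COLOR_RGB2HSV);m=cv2.inRange(g,np.array((0,0,0)),np.array((180,255,110)));m[:, :255]=0;m[:,395:]=0;m[:95]=0;m[235:]=0
c=max(cv2.findContours(m,cv2.RETR_EXTERNAL,cv2.CHAIN_APPROX_NONE)[0],key=cv2.contourArea)
W=np.array([plane(C,p[0],.015)[:2] for p in c]);(cx,cy),rad=cv2.minEnclosingCircle(W.astype(np.float32));print("base",cx,cy,rad,W.min(0),W.max(0))
bd=blobs(im,(0,0,120),(180,60,255),(285,120,368,215),20)
W=np.vstack([[plane(C,p[0],.02)[:2] for p in o[4]] for o in bd if o[0]>60]);print("dish",cv2.minEnclosingCircle(W.astype(np.float32)))
# bow end: far & near
for p in((410,157),(416,338)):print(plane(C,cr(*p),.02))
print("local grip",local(s,[*((a+b)/2)[:2],.076]))
E
```

```text
yaw 89.824380790101
[ 0.4284 -0.0354  0.017 ]
[ 0.5379 -0.0264  0.017 ]
[ 0.4272 -0.0224  0.017 ]
[ 0.429  -0.0486  0.017 ]
[ 0.5363 -0.0128  0.017 ]
[ 0.5397 -0.0403  0.017 ]
[0.4304 0.0155 0.017 ]
[0.5262 0.0235 0.017 ]
[ 0.5348 -0.0731  0.017 ]
[ 0.4381 -0.0813  0.017 ]
notch 0.1099392790089938 4.701893363467117 [ 0.48315175 -0.03088661  0.017     ]
grip [ 0.48061198 -0.00695771  0.084     ] [ 0.48244041 -0.05127001  0.084     ] [ 0.48152619 -0.02911386  0.084     ] 0.04435000736707859 92.36281660397528
base 0.4817538857460022 -0.02811761014163494 0.07237998396158218 [ 0.40948717 -0.10000083] [0.55354763 0.04399129]
dish ((0.48070013523101807, -0.03226403146982193), 0.04977458715438843)
[0.48083404 0.01605997 0.02      ]
[ 0.48423841 -0.08591209  0.02      ]
local grip [0.00101654 0.00428592 0.1670326 ]
```

Call:
{"name": "apply_moves", "arguments": {"plan": [[0.001,0.0043,0.03,0,0,-0.045,-1],[0,0,0.04,0,0,0,0],[0,0,0.03,0,0,0,0],[0,0,0,0,0,0,0],[0,0,0,0,0,0,0]]}}

```text
t: 12.28
tcp_pos: [0.4826, -0.0294, 0.1441]
tool_rot: [0.692, 0.722, 0.0, 0.001]
force: [0.4, -0.3, 1.1]
finger_gap: 0.495
gripper_force: 0.0
```

```bash
python3 - <<'E'
from h import *
s=sense();im=snapshot("wrist");cv2.imwrite("pics/w7.png",im[:,:,::-1]);C=cam("wrist",s);print(s["tcp_pos"],s["finger_gap"])
u=proj(C,(.4815,-.029,.084)).astype(int);print(u)
for o in blobs(im,(0,0,0),(180,255,40),(u[0]-50,u[1]-60,u[0]+50,u[1]+60),150)[:2]:
    r=cv2.boxPoints(o[3]);r=r[np.argsort(r[:,1])];print(o[0],o[3])
    a,b=plane(C,r[:2].mean(0),.085),plane(C,r[2:].mean(0),.085);print(local(s,a),local(s,b),np.linalg.norm(a-b),(a+b)/2)
E
```

```text
[ 0.48255636 -0.02941256  0.14412498] 0.494873876767293
[319 213]
890.0 ((319.170166015625, 212.3633270263672), (17.071313858032227, 61.056854248046875), 1.4688007831573486)
[ 0.02378251 -0.00098747  0.05911181] [-0.02198267 -0.00220659  0.05913273] 0.04578141914292722 [ 0.48100971 -0.02860729  0.085     ]
280.0 ((274.5, 255.5), (33.0, 11.0), 90.0)
[-0.01887273 -0.03406813  0.05908474] [-0.04586649 -0.03527165  0.05909638] 0.027020583168779942 [ 0.44938819 -0.06325922  0.085     ]
```

Call:
{"name": "apply_moves", "arguments": {"plan": [[0.001,-0.0016,0.02,0,0,0.02,0],[0,0,0.025,0,0,0,0],[0,0,0.022,0,0,0,0.2],[0,0,0.02,0,0,0,0.4],[0,0,0,0,0,0,0.5],[0,0,0,0,0,0,0.55],[0,0,0,0,0,0,0.6],[0,0,0,0,0,0,0.6]], "force": 30}}

```text
t: 13.32
tcp_pos: [0.4807, -0.0284, 0.0571]
tool_rot: [0.699, 0.715, 0.0, 0.001]
force: [-0.0, -0.4, -0.1]
finger_gap: 0.197
gripper_force: 0.0
```

```bash
python3 - <<'E'
from h import *
s=sense();im=snapshot("wrist");cv2.imwrite("pics/w8.png",im[:,:,::-1]);C=cam("wrist",s);print(s["tcp_pos"],s["finger_gap"],s["force"])
cv2.imwrite("pics/c8.png",cv2.resize(im[150:400,200:440],(576,600),interpolation=2)[:,:,::-1])
E
```

```text
[ 0.48067176 -0.02839585  0.05709579] 0.19749244291861773 [-0.04931649 -0.36044982 -0.06011583]
```

View pics/c8.png

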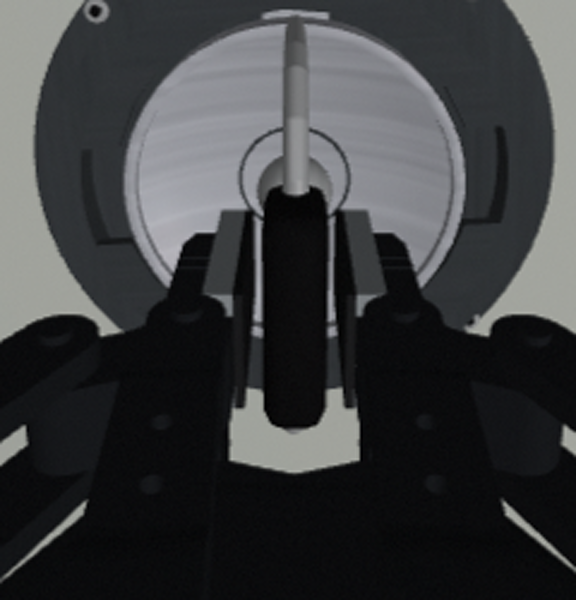

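The grip sits centred between the pads (crop x≈295, pads at about 250 and 342) and the bead is in the middle of its circle. Closing gently.

Call:
{"name": "apply_moves", "arguments": {"plan": [[0,0,0,0,0,0,0.63],[0,0,0,0,0,0,0.66],[0,0,0,0,0,0,0.68],[0,0,0,0,0,0,0.7],[0,0,0,0,0,0,0.72],[0,0,0,0,0,0,0.74],[0,0,0,0,0,0,0.8],[0,0,0,0,0,0,1]]}}

```text
t: 14.38
tcp_pos: [0.4806, -0.0283, 0.0564]
tool_rot: [0.699, 0.715, 0.0, 0.0]
force: [0.9, -0.1, 1.4]
finger_gap: 0.132
gripper_force: 30.1
```

Call:
{"name": "apply_moves", "arguments": {"plan": [[0,0,0,0,0,0,1],[0,0,0,0,0,0,1],[0,0,0,0,0,0,1],[0,0,0,0,0,0,1]]}}

```text
t: 14.88
tcp_pos: [0.4806, -0.0284, 0.0564]
tool_rot: [0.699, 0.715, 0.0, 0.0]
force: [3.6, 0.6, 2.1]
finger_gap: 0.135
gripper_force: 30.3
```

Call:
{"name": "apply_moves", "arguments": {"plan": [[0,0,0,0,0,0.02,1],[0,0,0,0,0,0.04,1],[0,0,0,0,0,0.06,1],[0,0,0,0,0,0.06,1],[0,0,0,0,0,0.06,1],[0,0,0,0,0,0.06,1],[0,0,0,0,0,0.06,1],[0,0,0,0,0,0.06,1]]}}

```text
t: 15.88
tcp_pos: [0.4796, -0.0284, 0.0564]
tool_rot: [0.833, 0.553, -0.001, -0.0]
force: [0.6, -0.5, 4.0]
finger_gap: 0.134
gripper_force: 30.5
```

Call:
{"name": "apply_moves", "arguments": {"plan": [[0,0,0,0,0,0.06,1],[0,0,0,0,0,0.06,1],[0,0,0,0,0,0.06,1],[0,0,0,0,0,0.06,1],[0,0,0,0,0,0.06,1],[0,0,0,0,0,0.06,1],[0,0,0,0,0,0.06,1],[0,0,0,0,0,0.06,1]]}}

```text
t: 16.88
tcp_pos: [0.4802, -0.029, 0.0564]
tool_rot: [0.941, 0.34, -0.0, 0.001]
force: [0.8, -2.7, 2.2]
finger_gap: 0.135
gripper_force: 30.5
```

Call:
{"name": "apply_moves", "arguments": {"plan": [[0,0,0,0,0,0.06,1],[0,0,0,0,0,0.06,1],[0,0,0,0,0,0.06,1],[0,0,0,0,0,0.06,1],[0,0,0,0,0,0.06,1],[0,0,0,0,0,0.06,1],[0,0,0,0,0,0.06,1],[0,0,0,0,0,0.05,1]]}}

```text
t: 17.88
tcp_pos: [0.4806, -0.0294, 0.0566]
tool_rot: [0.994, 0.112, 0.0, 0.001]
force: [1.5, -4.5, 3.0]
finger_gap: 0.133
gripper_force: 30.7
```

Call:
{"name": "apply_moves", "arguments": {"plan": [[0,0,0,0,0,0.05,1],[0,0,0,0,0,0.04,1],[0,0,0,0,0,0.03,1],[0,0,0,0,0,0.02,1],[0,0,0,0,0,0,1],[0,0,0,0,0,0,1]]}}

```text
t: 18.62
tcp_pos: [0.4803, -0.0298, 0.0566]
tool_rot: [0.999, 0.043, 0.0, 0.001]
force: [0.1, -6.4, 3.9]
finger_gap: 0.132
gripper_force: 30.8
```

```bash
python3 - <<'E'
from h import *
s=sense();im=snapshot("wrist");cv2.imwrite("pics/w9.png",im[:,:,::-1]);C=cam("wrist",s);R=Ro.from_quat(s["tool_rot"]);M=R.as_matrix()
print(s["tcp_pos"],s["force"],s["ft_torque"],"yaw",np.degrees(np.arctan2(M[1,0],M[0,0])),M[:,2].round(4))
# lug / notch: where the notches (base frame 4.75deg) project
for a in (4.75,184.75):
    for r in(.049,.056): print(a,r,proj(C,np.array([.482,-.0295,.017])+r*np.array([np.cos(np.radians(a)),np.sin(np.radians(a)),0])).round(1))
u=proj(C,np.array([.482,-.0295,.017])+.053*np.array([np.cos(.083),np.sin(.083),0])).astype(int);print(u)
g=cv2.cvtColor(im,cv2.COLOR_RGB2GRAY)
for v in range(u[1]-12,u[1]+13,2): print(v,g[v,u[0]-34:u[0]+35:2].tolist())
E
```

```text
[ 0.48026446 -0.02975541  0.05661379] [ 0.08852416 -6.38846154  3.90260825] [-1.13660744  0.00375926  0.29569963] yaw 4.932872720623864 [ 2.0e-04 -2.5e-03 -1.0e+00]
4.75 0.049 [322.3 146.3]
4.75 0.056 [322.4 134.4]
184.75 0.049 [321.8 288.9]
184.75 0.056 [321.8 297.7]
[322 139]
127 [48, 47, 48, 47, 48, 48, 47, 48, 47, 48, 48, 48, 48, 48, 49, 48, 49, 48, 47, 48, 49, 49, 49, 49, 48, 48, 48, 48, 48, 49, 48, 49, 48, 49, 49]
129 [48, 49, 48, 47, 48, 49, 48, 48, 49, 49, 48, 50, 48, 48, 48, 49, 49, 48, 49, 48, 48, 49, 49, 49, 50, 49, 50, 49, 49, 49, 48, 50, 49, 50, 49]
131 [49, 49, 48, 49, 50, 50, 50, 51, 50, 48, 50, 50, 49, 48, 50, 50, 51, 50, 50, 51, 50, 50, 50, 50, 49, 50, 51, 49, 50, 50, 49, 50, 50, 50, 50]
133 [48, 48, 48, 49, 49, 50, 50, 48, 48, 49, 49, 48, 48, 48, 49, 48, 50, 49, 48, 49, 49, 48, 50, 49, 49, 50, 50, 48, 50, 49, 48, 49, 50, 50, 50]
135 [49, 50, 50, 49, 49, 50, 49, 49, 50, 49, 48, 50, 49, 49, 50, 49, 49, 49, 50, 49, 50, 50, 49, 48, 49, 48, 49, 50, 50, 50, 50, 50, 50, 49, 50]
137 [49, 47, 48, 49, 47, 48, 43, 48, 48, 49, 47, 48, 49, 48, 48, 49, 48, 48, 49, 48, 49, 48, 47,
[... 433 characters left out ...]
141, 140, 141, 142, 112, 49, 49, 48, 49, 45, 49, 50, 50, 51, 48]
145 [50, 49, 48, 50, 49, 50, 38, 48, 47, 46, 88, 149, 149, 149, 148, 149, 149, 149, 148, 147, 149, 148, 150, 148, 102, 48, 47, 48, 48, 43, 49, 50, 52, 52, 48]
147 [47, 47, 47, 49, 48, 49, 37, 46, 46, 45, 89, 151, 149, 149, 150, 150, 150, 150, 150, 149, 150, 150, 148, 149, 106, 46, 45, 46, 46, 43, 50, 49, 50, 51, 49]
149 [49, 48, 47, 49, 48, 49, 38, 47, 47, 47, 90, 152, 151, 152, 152, 151, 150, 151, 151, 151, 150, 151, 151, 150, 108, 47, 47, 47, 47, 43, 49, 49, 50, 51, 49]
151 [49, 48, 49, 49, 48, 49, 43, 48, 47, 47, 86, 152, 151, 150, 152, 150, 151, 151, 151, 151, 150, 151, 149, 149, 108, 48, 48, 47, 50, 41, 50, 49, 52, 50, 48]
```

Call:
{"name": "apply_moves", "arguments": {"plan": [[0,0.0003,-0.0002,0,0,0,1],[0,0.0003,-0.0002,0,0,0,1],[0,0,0,0,0,0,1],[0,0,0,0,0,0,1]]}}

```text
t: 19.18
tcp_pos: [0.4803, -0.0296, 0.0567]
tool_rot: [0.999, 0.042, 0.0, 0.001]
force: [1.4, -6.6, 1.6]
finger_gap: 0.131
gripper_force: 30.3
```

```bash
python3 - <<'E'
from h import *
s=sense();print(s["tcp_pos"],s["force"],s["ft_torque"])
E
```

```text
[ 0.48033283 -0.02961377  0.0566914 ] [ 1.40452054 -6.57859506  1.64101088] [-1.21567244 -0.13761192  0.21447157]
```

Call:
{"name": "apply_moves", "arguments": {"plan": [[0,0.0004,-0.0001,0,0,0,1],[0,0.0004,-0.0001,0,0,0,1],[0,0.0004,0,0,0,0,1],[0,0,0,0,0,0,1],[0,0,0,0,0,0,1]]}}

```text
t: 19.8
tcp_pos: [0.4802, -0.0298, 0.0567]
tool_rot: [0.999, 0.042, -0.0, -0.0]
force: [2.2, -1.8, -2.8]
finger_gap: 0.136
gripper_force: 29.5
```

```bash
python3 - <<'E'
from h import *
s=sense();print(s["tcp_pos"],s["force"],s["ft_torque"])
E
```

```text
[ 0.48018619 -0.0298467   0.05674749] [ 2.16317862 -1.76959287 -2.80816114] [-0.48892195 -0.44047329  0.03638806]
```

Call:
{"name": "apply_moves", "arguments": {"plan": [[0.0003,0.0003,-0.0005,0,0,0,1],[0,0,-0.001,0,0,0,1],[0,0,-0.0015,0,0,0,1],[0,0,-0.002,0,0,0,1],[0,0,-0.002,0,0,0,1],[0,0,-0.002,0,0,0,1],[0,0,-0.001,0,0,0,1],[0,0,0,0,0,0,1]]}}

```text
t: 20.8
tcp_pos: [0.4803, -0.0302, 0.067]
tool_rot: [0.999, 0.042, -0.0, -0.0]
force: [0.1, -0.5, -2.0]
finger_gap: 0.138
gripper_force: 29.7
```

```bash
python3 - <<'E'
from h import *
s=sense();print(s["tcp_pos"],s["force"],s["ft_torque"],s["gripper_force"],Ro.from_quat(s["tool_rot"]).as_matrix()[:,2])
E
```

```text
[ 0.48027329 -0.0301803   0.06696323] [ 0.0630072  -0.53742858 -1.99502252] [-0.01448085 -0.01563279 -0.00415919] 29.673044979572296 [-6.34744022e-04  2.53249790e-04 -9.99999766e-01]
```

Call:
{"name": "apply_moves", "arguments": {"plan": [[0,0,-0.002,0,0,0,1],[0,0,-0.004,0,0,0,1],[0,0,-0.006,0,0,0,1],[0,0,-0.009,0,0,0,1],[0,0,-0.012,0,0,0,1],[0,0,-0.014,0,0,0,1],[0,0,-0.016,0,0,0,1],[0,0,-0.016,0,0,0,1]]}}

```text
t: 21.8
tcp_pos: [0.4807, -0.0303, 0.1473]
tool_rot: [0.999, 0.042, 0.0, 0.0]
force: [-0.0, 0.2, -1.9]
finger_gap: 0.14
gripper_force: 29.7
```

Call:
{"name": "apply_moves", "arguments": {"plan": [[0,0,-0.016,0,0,0,1],[0,0,-0.014,0,0,0,1],[0,0,-0.012,0,0,0,1],[0,0,-0.009,0,0,0,1],[0,0,-0.006,0,0,0,1],[0,0,-0.004,0,0,0,1],[0,0,0,0,0,0,1],[0,0,0,0,0,0,1]]}}

```text
t: 22.8
tcp_pos: [0.4804, -0.0303, 0.2066]
tool_rot: [0.999, 0.042, -0.0, -0.0]
force: [-0.2, 0.2, -1.6]
finger_gap: 0.134
gripper_force: 29.7
```

```bash
python3 - <<'E'
from h import *
s=sense();im=snapshot("wrist");cv2.imwrite("pics/w10.png",im[:,:,::-1]);C=cam("wrist",s)
print(s["tcp_pos"],s["force"],s["gripper_force"],Ro.from_quat(s["tool_rot"]).as_matrix()[:,2])
sd=snapshot("side");cv2.imwrite("pics/side10.png",sd[:,:,::-1]);sc=snapshot("scene");cv2.imwrite("pics/scene10.png",sc[:,:,::-1])
# probe window in side and scene
for n,i in(("side",sd),("scene",sc)):
    c=cam(n);u=proj(c,(.527,.192,.121));x,y=u.astype(int);print(n,u)
    g=cv2.cvtColor(i,cv2.COLOR_RGB2GRAY)
    for v in range(y-6,y+9): print(v,x-9,g[v,x-9:x+10].tolist())
# probe in w1-like wrist view
u=proj(C,(.527,.192,.121));print("wrist",u)
E
```

```text
[ 0.4803737 -0.030267   0.2065608] [-0.20128439  0.17081005 -1.6061657 ] 29.669491946697235 [-8.59127877e-04  2.56401681e-04 -9.99999598e-01]
side [313.37977418 238.80203143]
232 304 [185, 184, 184, 181, 184, 185, 169, 142, 105, 76, 73, 72, 70, 68, 63, 58, 64, 60, 62]
233 304 [185, 184, 184, 184, 183, 184, 182, 168, 140, 104, 80, 71, 73, 85, 76, 69, 62, 58, 59]
234 304 [186, 186, 187, 186, 185, 184, 183, 179, 169, 143, 101, 79, 79, 105, 97, 83, 69, 63, 61]
235 304 [185, 185, 185, 187, 184, 188, 186, 185, 185, 168, 139, 105, 86, 91, 82, 75, 70, 73, 66]
236 304 [183, 184, 185, 184, 185, 184, 182, 179, 174, 166, 154, 137, 113, 93, 78, 72, 72, 72, 71]
237 304 [187, 184, 185, 185, 185, 185, 178, 163, 130, 118, 116, 124, 134, 126, 111, 95, 87, 73, 74]
238 304 [184, 184, 185, 187, 185, 184, 164, 131, 87, 67, 64, 85, 130, 155, 159, 147, 125, 100, 80]
239 304 [184, 183, 185, 186, 184, 180, 159, 117, 78, 62, 57, 77, 117, 149, 171, 176, 167, 148, 123]
240 304 [185, 184, 187, 185, 186, 178, 153, 128, 99, 85, 86, 95, 115, 142, 170, 181, 183, 179, 169]
241 304 [185, 184, 181, 185, 184, 176, 148, 1
[... 1501 characters left out ...]
3, 108, 145, 196, 223, 224, 224, 224, 224]
191 257 [224, 224, 224, 224, 223, 214, 175, 133, 116, 110, 104, 105, 141, 195, 222, 224, 224, 224, 224]
192 257 [224, 224, 224, 224, 225, 220, 186, 140, 121, 112, 106, 105, 137, 192, 222, 224, 224, 224, 224]
193 257 [224, 224, 223, 224, 224, 222, 191, 148, 125, 115, 107, 102, 130, 189, 222, 225, 224, 224, 224]
194 257 [224, 224, 223, 224, 225, 221, 195, 154, 126, 116, 107, 100, 129, 188, 222, 225, 224, 224, 224]
195 257 [224, 224, 224, 224, 225, 222, 196, 155, 126, 116, 107, 102, 127, 185, 220, 224, 224, 224, 224]
196 257 [224, 224, 224, 224, 224, 222, 196, 153, 126, 116, 107, 102, 123, 176, 216, 224, 224, 224, 224]
wrist [ 24.99211985 118.60743809]
```

Call:
{"name": "apply_moves", "arguments": {"plan": [[0.0003,-0.001,0,0,0,0,1],[0.0009,-0.003,0,0,0,0,1],[0.0015,-0.005,0,0,0,0,1],[0.0021,-0.007,0,0,0,0,1],[0.0027,-0.009,0,0,0,0,1],[0.0033,-0.011,0,0,0,0,1],[0.0039,-0.013,0,0,0,0,1],[0.0039,-0.013,0,0,0,0,1]]}}

```text
t: 23.95
tcp_pos: [0.4942, 0.0341, 0.2069]
tool_rot: [0.999, 0.042, 0.0, -0.0]
force: [-0.6, -0.3, -2.0]
finger_gap: 0.135
gripper_force: 29.7
```

Call:
{"name": "apply_moves", "arguments": {"plan": [[0.0039,-0.013,0,0,0,0,1],[0.0039,-0.013,0,0,0,0,1],[0.0039,-0.013,0,0,0,0,1],[0.0039,-0.013,0,0,0,0,1],[0.0039,-0.013,0,0,0,0,1],[0.0039,-0.013,0,0,0,0,1],[0.0039,-0.013,0,0,0,0,1],[0.0039,-0.013,0,0,0,0,1]]}}

```text
t: 24.95
tcp_pos: [0.5166, 0.1401, 0.2069]
tool_rot: [0.999, 0.042, 0.0, -0.0]
force: [0.7, -0.7, -1.5]
finger_gap: 0.137
gripper_force: 29.7
```

Call:
{"name": "apply_moves", "arguments": {"plan": [[0.0039,-0.013,0,0,0,0,1],[0.0033,-0.011,0,0,0,0,1],[0.0027,-0.009,0,0,0,0,1],[0.0021,-0.007,0,0,0,0,1],[0.0015,-0.005,0,0,0,0,1],[0.0009,-0.003,0,0,0,0,1],[0.0003,-0.001,0,0,0,0,1],[0,0,0,0,0,0,1]]}}

```text
t: 25.95
tcp_pos: [0.5269, 0.1892, 0.2069]
tool_rot: [0.999, 0.042, -0.0, 0.0]
force: [1.1, -0.3, -2.7]
finger_gap: 0.135
gripper_force: 29.7
```

```bash
python3 - <<'E'
from h import *
s=sense();im=snapshot("wrist");cv2.imwrite("pics/w11.png",im[:,:,::-1]);C=cam("wrist",s)
print(s["t"],s["tcp_pos"],s["force"],s["gripper_force"],Ro.from_quat(s["tool_rot"]).as_matrix()[:,2])
t=s["tcp_pos"];print("window local",local(s,(.527,.192,.121)))
sd=snapshot("side");sc=snapshot("scene");cv2.imwrite("pics/side11.png",sd[:,:,::-1]);cv2.imwrite("pics/scene11.png",sc[:,:,::-1])
# dish rim (bright floor) in wrist view -> dish centre
R=Ro.from_quat(s["tool_rot"])
for r in(-.054,-.045,.045,.054): print(r,proj(C,t+R.apply([r,0,.0505])).round(1))
g=cv2.cvtColor(im,cv2.COLOR_RGB2GRAY);print(g[100:200:2,322].tolist());print(g[100:200:2,300].tolist())
for z,nm in((.0505-.006,"rim"),):
    for y in(-.045,.045): print(proj(C,t+R.apply([0.02,y,.0365])).round(1))
E
```

```text
25.95 [0.52687056 0.18915354 0.20690475] [ 1.11895874 -0.2825806  -2.6676018 ] 29.6714785695076 [-1.31830173e-04 -1.32196327e-04 -9.99999983e-01]
window local [ 0.00037894 -0.00283608  0.08590436]
-0.054 [322.3 288.5]
-0.045 [322.3 277.6]
0.045 [322.4 153.3]
0.054 [322.4 139. ]
[156, 157, 156, 156, 156, 157, 157, 156, 156, 157, 156, 157, 155, 156, 155, 156, 156, 157, 156, 156, 156, 123, 142, 144, 146, 145, 144, 144, 122, 92, 92, 92, 91, 93, 107, 108, 108, 106, 107, 126, 128, 127, 128, 128, 128, 129, 128, 128, 128, 132]
[156, 156, 157, 157, 157, 156, 157, 156, 157, 157, 156, 157, 156, 156, 156, 157, 156, 155, 156, 157, 156, 156, 156, 156, 67, 62, 87, 94, 87, 85, 92, 94, 153, 140, 123, 121, 125, 125, 129, 126, 121, 126, 128, 127, 127, 128, 127, 125, 127, 136]
[249.7 196.9]
[395.1 197. ]
```

Call:
{"name": "apply_moves", "arguments": {"plan": [[0.0003,-0.0008,0.001,0,0,0,1],[0.0004,-0.0012,0.002,0,0,0,1],[0.0003,-0.0008,0.002,0,0,0,1],[0,0,0,0,0,0,1],[0,0,0,0,0,0,1],[0,0,0,0,0,0,1],[0,0,0,0,0,0,1],[0,0,0,0,0,0,1]]}}

```text
t: 27.1
tcp_pos: [0.5277, 0.1922, 0.202]
tool_rot: [0.999, 0.042, 0.0, -0.0]
force: [-0.1, 0.6, -1.9]
finger_gap: 0.131
gripper_force: 29.7
```

Call:
{"name": "apply_moves", "arguments": {"plan": [[0,0,0,0,0,0,1],[0,0,0,0,0,0,1],[0,0,0,0,0,0,1],[0,0,0,0,0,0,1],[0,0,0,0,0,0,1],[0,0,0,0,0,0,1],[0,0,0,0,0,0,1],[0,0,0,0,0,0,1]]}}

```text
t: 28.1
tcp_pos: [0.5277, 0.1922, 0.2019]
tool_rot: [0.999, 0.042, -0.0, 0.0]
force: [0.0, -0.5, -1.5]
finger_gap: 0.135
gripper_force: 29.7
```

```bash
python3 - <<'E'
from h import *
s=sense();im=snapshot("wrist");cv2.imwrite("pics/w12.png",im[:,:,::-1]);C=cam("wrist",s)
print(s["t"],s["tcp_pos"],s["force"],s["gripper_force"],"qd",np.abs(s["qd"]).max(),"window",local(s,(.527,.192,.121)))
R=Ro.from_quat(s["tool_rot"]);t=s["tcp_pos"]
# dish tilt about its x: rim silhouette left/right; bead edges expected
for p in((-.0015,-.01,.037),(-.0015,.01,.037),(.0085,0,.037),(-.0015,0,.037)): print("bead exp",proj(C,t+R.apply(p)).round(1))
g=cv2.cvtColor(im,cv2.COLOR_RGB2GRAY)
for v in range(196,222,2): print(v,g[v,290:356:2].tolist())
w8=cv2.cvtColor(cv2.imread("pics/w8.png"),cv2.COLOR_BGR2GRAY)
print("diff to view before turning",[int(np.abs(g[a:b,290:356].astype(int)-w8[a:b,290:356]).mean()) for a,b in((196,210),(210,225),(225,240))])
E
```

```text
28.1 [0.52765597 0.19216982 0.20189724] [ 0.03750472 -0.49904686 -1.4827969 ] 29.674058854579926 qd 0.0032727551203010725 window [-0.00066285  0.00011415  0.08089728]
bead exp [306.8 228.9]
bead exp [338. 229.]
bead exp [322.4 214.2]
bead exp [322.4 229. ]
196 [125, 125, 126, 127, 127, 126, 128, 130, 130, 130, 130, 131, 131, 120, 104, 124, 128, 122, 103, 108, 131, 131, 131, 131, 131, 130, 130, 131, 130, 130, 131, 130, 130]
198 [130, 131, 133, 133, 133, 136, 136, 136, 136, 136, 136, 136, 135, 125, 106, 124, 130, 122, 104, 111, 137, 136, 137, 137, 138, 139, 140, 137, 137, 137, 135, 135, 134]
200 [135, 134, 135, 134, 133, 134, 133, 133, 135, 134, 134, 135, 136, 126, 111, 135, 149, 132, 106, 109, 137, 138, 136, 138, 137, 138, 137, 137, 137, 139, 139, 139, 140]
202 [132, 132, 134, 135, 135, 135, 134, 134, 134, 134, 133, 132, 132, 123, 112, 137, 150, 134, 106, 109, 133, 135, 135, 136, 137, 138, 138, 139, 140, 139, 139, 139, 140]
204 [131, 131, 131, 131, 131, 131, 132, 132, 132, 132, 133, 122, 83, 52, 112, 137, 149, 134, 106, 55, 62, 122, 134, 135, 135, 135, 135, 137, 134, 136, 138, 137, 14
[... 672 characters left out ...]
14 [129, 130, 130, 132, 132, 134, 63, 118, 135, 136, 137, 137, 136, 128, 112, 136, 149, 134, 106, 115, 139, 139, 140, 140, 140, 138, 63, 139, 138, 137, 135, 135, 136]
216 [134, 135, 135, 136, 136, 123, 92, 138, 139, 138, 138, 139, 130, 85, 111, 134, 149, 133, 106, 82, 104, 141, 141, 140, 143, 142, 118, 111, 143, 143, 142, 142, 143]
218 [138, 139, 138, 137, 137, 101, 119, 137, 138, 138, 138, 98, 90, 98, 112, 135, 149, 134, 106, 91, 95, 93, 140, 142, 142, 140, 141, 65, 142, 143, 143, 143, 144]
220 [137, 138, 137, 138, 139, 55, 140, 141, 141, 141, 94, 94, 104, 107, 113, 136, 149, 134, 106, 95, 106, 94, 89, 144, 145, 145, 146, 80, 145, 144, 144, 143, 142]
diff to view before turning [12, 11, 15]
```

```bash
python3 -c "
from station import *
print(sign_off())"
```

```text
the job is handed in; nothing more can be done
None
```

I handed the job in at about 28 s. By my last measurements, the slim probe is fully home in the jack and released. The gripper holds the dish level and still, about 1 mm off centre and about 30 mm above the window, with the bead in the middle. Nothing came near the thick probe, vials or ring, though I didn't re-measure them. `sign_off()` returned no verdict.

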